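# Set the sealer's spring tension unit and nip its lock nut

### The arm

A 6-joint arm with a two-finger parallel gripper is mounted at the origin on a cart in front of the work surface, level with it; the furniture and walls round the work are solid. World frame = base frame: x ahead of the robot, y to its left, z up, the work surface at z = 0. Lengths are in m, angles in degrees, forces in N, time in s.
With the tool pointing down it reaches from about 0.3 to 0.75 m from the base axis. Payload 8.5 kg.
Tool frame: the origin (TCP) lies at the very end of the fingers, on their centre line; the grasp point (between the pads) lies 19 mm behind it (env.hold_point_z is the distance from the TCP to the grasp point, in m); z points along the fingers, y is the line along which they close (so a half turn about z gives the same grasp; the last joint's range is limited). The gripper opens to 85 mm and grips with 20 to 120 N. Pads are 22 mm wide; open, the fingers measure 114 mm over their backs; the gripper's body (76 mm by 85 mm) begins 54 mm behind the grasp point. The pads swing forward as they close: fully open they stand 13 mm farther back than shut.
Start: joints at [52.065, 21.807, 74.336, -0, 83.858, -12.336], TCP at [0.238, 0.496, 0.231] pointing down, gripper open.
Joint ranges: [-178.18, 178.18], [-50.72, 133.34], [12.68, 142.11], [-81.47, 261.47], [9.98, 163.14], [-165.26, 165.26]. Speed limits (degrees/s): [136.94, 136.94, 180, 180, 180, 180].

### API

Orientations are given as a 3x3 rotation matrix whose columns are the frame's x, y, z axes.
In Python, from rig import env, optics gives the robot as it stands.
- The arm moves only by the shell command python3 -m jog 'ROWS' [OPENING] [FORCE]. ROWS is JSON, a list of rows, each an object with "linear": the shift along the tool's x, y, z in units of 40 mm (1.0 is 40 mm), a list of three; "roll": the turn about the tool's z in units of 5 degrees (1.0 is 5 degrees). A call has 1 to 12 rows; each row shifts and turns the commanded pose from where the row before left it, along the tool's axes as they then stand; what a row does not reach is not made up. A row lasts 1/12 s, in which the tool goes at most 41.7 mm and 7.16 degrees, less where a joint would pass 70% of its speed; a pose out of reach is approached as far as the arm can. A call is refused whole if a number of a shift passes 1 or a number of a turn 1, either way. A call with a gripper value outside its range is refused whole. OPENING is the opening, from -1 (shut) to 1 (fully open), set as the call begins (- or left out, the last holds). The fingers move at their own pace and stop on an object; FORCE is the grip in N (left out, the last holds). Time passes only in rows, so rows that do not move let the fingers close. It gives the time, the measured TCP pose, the force, the opening and the grip force at its end, in the units of the state.
- env.observe(): the state, without advancing time (a new reading comes with each control period).
- optics.get_image(name): name is "scene" or "top"; returns the picture (420x560x3 uint8, red, green, blue); there is no depth.
- optics.calibration(name): a dict with "fov_y" (degrees; the focal length in pixels is half the picture's height over the tangent of half this angle, whatever the lens; pixels are square), "cx", "cy" (the principal point, pixels), "D" ([k1, k2, p1, p2, k3] as OpenCV has them; the pictures are not rectified), "T" (4x4, takes a point from camera to world coordinates). Camera axes: x right, y down, z forward; pixel columns grow to the right and rows downward; lengths in m; the calibration is good to about 2 mm. A picture is of the moment at which its call begins. calibration takes no time and is no camera call.
- env.close_job(): hands the job in; it is judged then, once.
The state is a dict: "time_s": time; "q": joint angles; "qvel": joint speeds; "joint_efforts": joint torques, N m; "position": TCP position; "tool_rot": TCP orientation; "ft_force": force on the tool from outside, world axes, zero at the start; "wrist_torque": the same for the moment, N m; "grip_width": finger opening in m; "gripper_force": force on a finger pad.
Only numpy, scipy, OpenCV 4.12 (cv2) and the standard library are available. Lean on these libraries where they do the work, as an engineer would, in place of code of your own. Each camera call takes 0.05 s, during which the arm holds its last target. There are 200 camera calls.

### The job

Pull the spring tension slide out by its black knob until the yellow pointer stands at the red index, and let go of it. Then find the socket in the blue tray that fits the lock nut in the slide's slot - the smallest one that goes fully down over it - standing any socket that does not fit back upright on a pin of the tray, and with it turn the lock nut clockwise about an eighth of a turn without shifting the setting. Finish while still gripping that socket, fully seated on the nut; leave the other nut, the red index and the things lying around alone.

Things in the scene. Friction and masses are not known exactly. Their poses are not given: they have to be found in the camera images.
- tension_unit: aluminium spring tension unit, fixed, base 262 x 92 x 12 mm. Origin at bench level on its centre line; x runs along the slide from the knob end to the spring barrel, y to the left rail with the scale, z up. Rails (tops 24 mm high) guide a slotted steel slide; a spring draws it back to +x, but it drags (lock nut finger-tight) and stays where it is let go.
- tension_slide (a joint): how far the slide is pulled out, m, 0 to 0.056, growing towards the unit's -x. Spring 70 N/m, drag about 5.5 N: pulling takes 6 to 10 N.
- slide_handle (a point): grip point on the upright black knob of the slide: 18 mm in diameter, from 24 to 66 mm above the bench; this point is on its axis 52 mm above the bench. Axes as the unit's. The knob stands 80 to 136 mm in front (-x of the unit) of the lock stud.
- pointer_tip (a point): tip of the yellow pointer that moves with the slide over the white scale on the left rail, 26 mm above the bench
- index_line (a point): the line of the red settable index clip on the left rail, in the pointer's path. The pointer is at the index when the two points have the same x in the unit's frame (they have the same y and z).
- lock_stud (a point): centre of the lock stud in the slide's slot, at the top of the 40 mm washer on which the lock nut sits, 23.5 mm above the bench; fixed in the unit. Axes as the unit's.
- nut_a_top (a point): top of a hex nut, on its axis, 34.5 mm above the bench (nut 11 mm high, stud end 3 mm proud); two flats face its own +x and -x. Of nut_a and nut_b one is the lock nut, at lock_stud, the other holds the barrel clamp at the rear right of the unit: look which. One is 16 mm over flats, the other 20 mm.
- nut_b_top (a point): the same for the other hex nut
- nut_a (a joint): angle of nut_a, rad, 0 at the start, growing clockwise seen from above, to 1.4; turns stiffly (0.15 N m)
- nut_b (a joint): the same for nut_b
- socket_tray: blue socket tray fixed on the bench, 60 x 184 mm, top 12 mm above the bench, with three white pins in a row along its y axis, 58 mm apart. Origin under its centre.
- pin_0 (a point): foot of a pin (10 mm in diameter, 14 mm high) on the tray's top; a socket stands mouth down over it
- pin_1 (a point): the same for the middle pin
- pin_2 (a point): the same for the third pin
- socket_blue: steel socket with a blue ring, for 16 mm nuts: hex bore 17.2 mm over flats, 20 mm deep, outside 26 mm in diameter, 28 mm high; above it a dark square drive adapter 16 x 16 mm, 28 to 56 mm above the mouth, to grip across its flats. Origin: centre of the mouth (lower end), z up; flats of bore and square face its own +x and -x. About 120 g. Any socket may stand on any pin.
- socket_green: the same with a green ring, for 20 mm nuts: bore 21.2 mm, outside 31 mm
- socket_yellow: the same with a yellow ring, for 24 mm nuts: bore 25.2 mm, outside 36 mm
- calliper: digital calliper lying on the bench, 69 x 241 x 14 mm; bystander, leave it
- notebook: blue notebook, 210 x 152 x 14 mm, with a marker on it; bystander, leave it
- parts_cup_2: small steel cup with parts, 54 mm across, 36 mm high; bystander, leave it
Not all that is in view belongs to the job. Several things have the shape of the socket_tray; the one meant has the colours described above.

How it is judged (in metres and radians):
On the way, in this order (a step that is already met when the one before it is completed fails the run):
1. the pointer stands at the red index and the slide has been let go (x of pointer_tip in the frame of index_line between -0.004 and 0.004 m and contact force between the fingers and tension_slide below 0.3 N), for 0.2 s.
2. the socket that fits is fully down on the lock nut (x of pointer_tip in the frame of index_line between -0.004 and 0.004 m and ((horizontal distance between nut_a_top and lock_stud below 0.004 m and horizontal distance between socket_blue and lock_stud below 0.003 m and z of socket_blue in the frame of tension_unit below 0.0265 m and angle between socket_blue's own z axis and vertical below 0.1 rad) or (horizontal distance between nut_b_top and lock_stud below 0.004 m and horizontal distance between socket_green and lock_stud below 0.003 m and z of socket_green in the frame of tension_unit below 0.0265 m and angle between socket_green's own z axis and vertical below 0.1 rad))), for 0.1 s.
At the end, for the whole second after the job is handed in: Pointer within 4 mm of the index; the socket of the lock nut's size fully down on it (within 3 mm), upright, gripped with over 3 N; lock nut turned 0.45 to 1.2 rad clockwise, the other nut under 0.1; both other sockets upright over tray pins (x of pointer_tip in the frame of index_line between -0.004 and 0.004 m and (((horizontal distance between nut_a_top and lock_stud below 0.004 m and horizontal distance between socket_blue and lock_stud below 0.003 m and z of socket_blue in the frame of tension_unit below 0.0265 m and angle between socket_blue's own z axis and vertical below 0.1 rad) and value of joint nut_a between 0.45 and 1.2 rad and value of joint nut_b below 0.1 rad and contact force between the fingers and socket_blue above 3 N and ((horizontal distance between socket_green and pin_0 below 0.011 m or horizontal distance between socket_green and pin_1 below 0.011 m or horizontal distance between socket_green and pin_2 below 0.011 m) and angle between socket_green's own z axis and vertical below 0.12 rad and z of socket_green in the frame of socket_tray between 0.009 and 0.016 m) and ((horizontal distance between socket_yellow and pin_0 below 0.011 m or horizontal distance between socket_yellow and pin_1 below 0.011 m or horizontal distance between socket_yellow and pin_2 below 0.011 m) and angle between socket_yellow's own z axis and vertical below 0.12 rad and z of socket_yellow in the frame of socket_tray between 0.009 and 0.016 m)) or ((horizontal distance between nut_b_top and lock_stud below 0.004 m and horizontal distance between socket_green and lock_stud below 0.003 m and z of socket_green in the frame of tension_unit below 0.0265 m and angle between socket_green's own z axis and vertical below 0.1 rad) and value of joint nut_b between 0.45 and 1.2 rad and value of joint nut_a below 0.1 rad and contact force between the fingers and socket_green above 3 N and ((horizontal distance between socket_blue and pin_0 below 0.011 m or horizontal distance between socket_blue and pin_1 below 0.011 m or horizontal distance between socket_blue and pin_2 below 0.011 m) and angle between socket_blue's own z axis and vertical below 0.12 rad and z of socket_blue in the frame of socket_tray between 0.009 and 0.016 m) and ((horizontal distance between socket_yellow and pin_0 below 0.011 m or horizontal distance between socket_yellow and pin_1 below 0.011 m or horizontal distance between socket_yellow and pin_2 below 0.011 m) and angle between socket_yellow's own z axis and vertical below 0.12 rad and z of socket_yellow in the frame of socket_tray between 0.009 and 0.016 m)))); the arm keeps its last pose, push and grip.
It fails at once if the red index was shifted by more than 3 mm (distance of index_line from where it was at the start of the episode above 0.003 m).
It fails at once if the calliper, notebook or parts cup was moved by more than 25 mm (distance of any of calliper, notebook, parts_cup_2 from where it was at the start of the episode above 0.025 m).
It fails at once if a socket was knocked over or dropped on its side (angle between any of socket_blue, socket_green, socket_yellow's own z axis and vertical above 0.7 rad).
It also fails if it takes over 72 s, if anything falls off the work surface, if the arm or the gripper's body presses on something with over 40 N, if the wrist force passes 120 N, or if a joint passes its speed limit or range.

## Working session

There is one attempt and no reset: what is moved stays moved. The work goes in short steps, Python scripts to look and compute and a shell command to move; the robot and the scene stay as the last step left them, time stands still between calls to the robot, and variables do not carry over. Pictures are saved under pics/ and viewed, at most 10 in all, crops included, and the job is handed in when it is done.

```bash
ls; mkdir -p pics; cat > h.py <<'E'
import numpy as np,cv2
from rig import env,optics
def K(n):
    c=optics.calibration(n);f=210/np.tan(np.radians(c["fov_y"]/2))
    return np.array([[f,0,c["cx"]],[0,f,c["cy"]],[0,0,1]]),np.array(c["D"]),np.array(c["T"])
def ray(n,uv):
    k,D,T=K(n);p=cv2.undistortPoints(np.array(uv,float).reshape(-1,1,2),k,D).reshape(-1,2)
    d=np.c_[p,np.ones(len(p))]@T[:3,:3].T
    return T[:3,3],d
def atz(n,uv,z):
    o,d=ray(n,uv);z=np.broadcast_to(z,len(d));return o+d*((z-o[2])/d[:,2])[:,None]
def proj(n,P):
    k,D,T=K(n);R=T[:3,:3].T
    return cv2.projectPoints(np.array(P,float).reshape(-1,1,3),cv2.Rodrigues(R)[0],-R@T[:3,3],k,D)[0].reshape(-1,2)
def tri(uvs):
    A=np.zeros((3,3));b=np.zeros(3)
    for n,uv in uvs:
        o,d=ray(n,[uv]);d=d[0]/np.linalg.norm(d[0]);M=np.eye(3)-np.outer(d,d);A+=M;b+=M@o
    return np.linalg.solve(A,b)
E
python3 - <<'E'
from h import *
for n in("scene","top"):
    im=optics.get_image(n);cv2.imwrite(f"pics/{n}0.png",im[:,:,::-1]);print(n,K(n))
E
```

```text
pics
scene (array([[398.74762902,   0.        , 280.3737106 ],
       [  0.        , 398.74762902, 217.53312132],
       [  0.        ,   0.        ,   1.        ]]), array([-0.06888935,  0.        ,  0.        ,  0.        ,  0.        ]), array([[ 0.54247309, -0.37219336,  0.75312353, -0.26609846],
       [-0.84000829, -0.22918077,  0.49179492, -0.47479445],
       [-0.01044137, -0.89941552, -0.4369699 ,  0.52580259],
       [ 0.        ,  0.        ,  0.        ,  1.        ]]))
top (array([[384.07079493,   0.        , 281.63121229],
       [  0.        , 384.07079493, 209.78215725],
       [  0.        ,   0.        ,   1.        ]]), array([0.01137252, 0.        , 0.        , 0.        , 0.        ]), array([[ 0.0126872 , -0.99813219,  0.05975916,  0.48542203],
       [-0.99985037, -0.01336646, -0.01098062,  0.04559339],
       [ 0.01175888, -0.0596109 , -0.99815243,  1.12349873],
       [ 0.        ,  0.        ,  0.        ,  1.        ]]))
```

View pics/scene0.png

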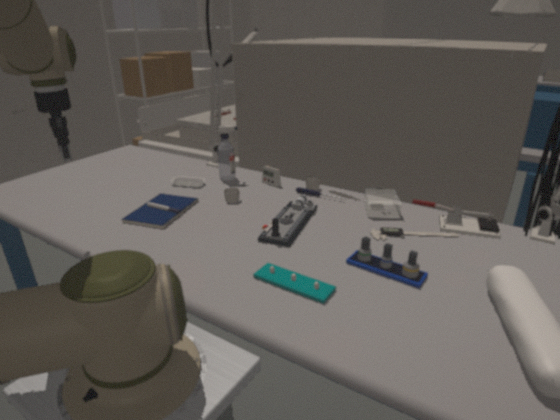

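View pics/top0.png

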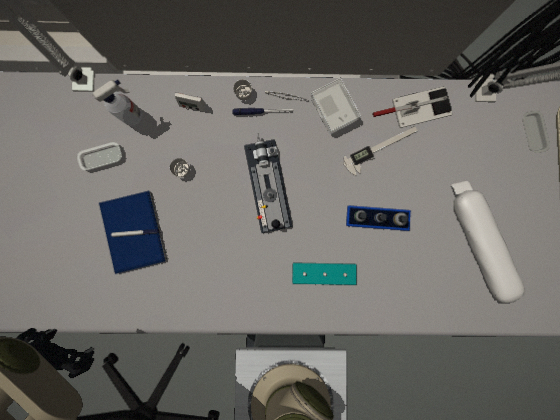

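The blue tray with white pins and sockets is at about (379,218) in top and (386,266) in scene. The teal tray at (324,274) in top is a decoy: wrong colour and no sockets. The unit is at (268,190) in top, with its knob at (277,224). I'll confirm this in an enlarged crop.

```bash
python3 - <<'E'
import cv2,numpy as np
t=cv2.imread("pics/top0.png");s=cv2.imread("pics/scene0.png")
def c(i,x,y,w,h,f): return cv2.convertScaleAbs(cv2.resize(i[y:y+h,x:x+w],None,fx=f,fy=f,interpolation=cv2.INTER_CUBIC),alpha=1.4)
A=np.zeros((600,800,3),np.uint8)
def put(x,y,i):A[y:y+i.shape[0],x:x+i.shape[1]]=i
put(0,0,c(t,240,130,60,110,5.4));put(330,0,c(s,258,192,64,52,5.4));put(330,300,c(s,342,232,90,55,5));
cv2.imwrite("pics/c1.png",A)
B=np.zeros((330,560,3),np.uint8);b=c(t,340,200,80,36,7);B[:b.shape[0],:b.shape[1]]=b;cv2.imwrite("pics/c2.png",B[:252])
E
```

```text
(no output)
```

View pics/c1.png

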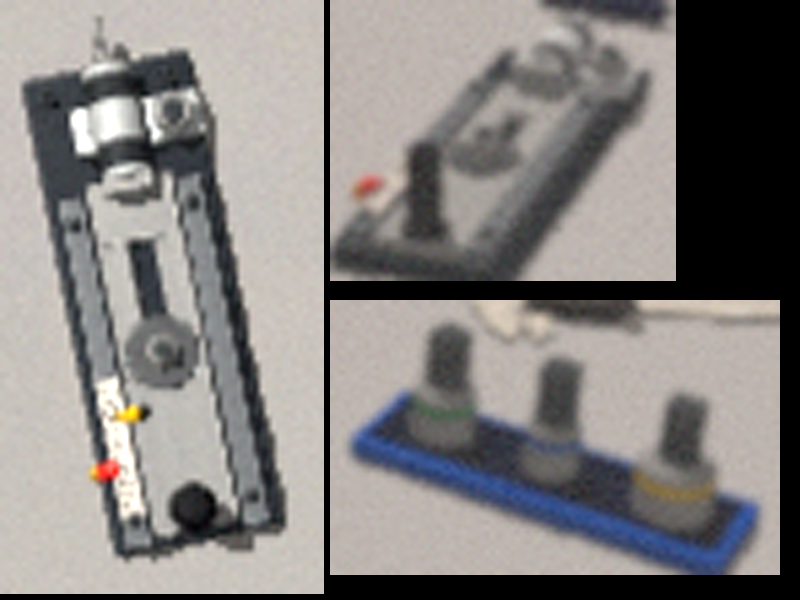

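View pics/c2.png

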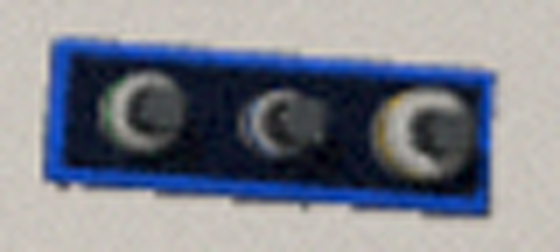

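The crop confirms the blue tray and its sockets. In top they stand green at (362,216), blue at (384,217) and yellow at (403,219). The washer and lock stud are at about (270,195), pointer at (263,206), red index at (259,217), knob at (276,224). Now the positions.

```bash
python3 - <<'E'
from h import *
np.set_printoptions(precision=4,suppress=True)
def cv(x0,y0,f,ox=0,oy=0): return lambda U,V:((U-ox+.5)/f-.5+x0,(V-oy+.5)/f-.5+y0)
T=cv(240,130,5.4);S=cv(258,192,5.4,330,0);S2=cv(342,232,5,330,300);T2=cv(340,200,7)
cor=atz("top",[T(22,85),T(190,52),T(120,557),T(285,525)],.012)
print("corners",cor[:,:2],"len",np.linalg.norm(cor[0]-cor[2]),np.linalg.norm(cor[0]-cor[1]))
ux=((cor[0]+cor[1])-(cor[2]+cor[3]))/2; print("unit x yaw",np.degrees(np.arctan2(ux[1],ux[0])))
print("knob tri",tri([("top",T(194,505)),("scene",S(423,147))]),"atz",atz("top",[T(194,505)],.066))
print("stud washer",atz("top",[T(162,352)],.0235), tri([("top",T(162,352)),("scene",S(487,155))]))
for n,a,b in(("green",T2(157,110),S2(448,333)),("blue",T2(307,122),S2(560,366)),("yellow",T2(440,133),S2(686,402))):
    print(n,tri([("top",a),("scene",b)]),atz("top",[a],.068))
im=cv2.imread("pics/top0.png");hsv=cv2.cvtColor(im,cv2.COLOR_BGR2HSV)
for n,lo,hi,z in(("yel",(20,150,80),(35,255,255),.026),("red",(0,150,80),(10,255,255),.03)):
    m=cv2.inRange(hsv,lo,hi);v,u=np.nonzero(m[195:230,250:285]);w=np.c_[u+250,v+195]
    print(n,len(w),w.mean(0),w.min(0),w.max(0),atz("top",[w.mean(0)],z))
m=cv2.inRange(hsv,(105,150,20),(125,255,255));m[:195]=0;m[240:]=0;m[:,:335]=0;m[:,425:]=0
r=cv2.minAreaRect(np.argwhere(m)[:,::-1].astype(np.float32));bx=atz("top",cv2.boxPoints(r),.012);print("tray",r,bx,bx.mean(0))
s=env.observe();print(s["position"],s["tool_rot"],s["ft_force"],env.hold_point_z)
E
```

```text
corners [[0.7392 0.1468]
 [0.7588 0.0561]
 [0.4848 0.0897]
 [0.503  0.0017]] len 0.2607575123851733 0.09277257994512322
unit x yaw 12.320351319060165
knob tri [0.5117 0.0504 0.0664] atz [[0.5118 0.0503 0.066 ]]
stud washer [[0.594  0.0686 0.0235]] [0.5948 0.0676 0.0225]
green [ 0.537  -0.1894  0.0658] [[ 0.5364 -0.1877  0.068 ]]
blue [ 0.5325 -0.2472  0.0674] [[ 0.5324 -0.2469  0.068 ]]
yellow [ 0.5302 -0.3033  0.0662] [[ 0.5288 -0.2993  0.068 ]]
yel 9 [263.5556 206.3333] [262 205] [265 207] [[0.5603 0.0854 0.026 ]]
red 11 [259.3636 216.9091] [258 216] [261 218] [[0.5297 0.0967 0.03  ]]
tray ((378.17352294921875, 217.74411010742188), (63.044525146484375, 20.01778793334961), 4.39870548248291) [[ 0.5094 -0.1536  0.012 ]
 [ 0.5674 -0.1579  0.012 ]
 [ 0.5558 -0.3409  0.012 ]
 [ 0.4978 -0.336   0.012 ]] [ 0.5326 -0.2471  0.012 ]
[0.2375 0.4958 0.2308] [[-0.9018  0.4321 -0.0008]
 [ 0.4321  0.9018 -0.001 ]
 [ 0.0003 -0.0013 -1.    ]] [ 0.4129 -0.0525  0.0001] 0.0187
```

```bash
cat > go.py <<'E'
# usage: go.py x y z yawdeg(of tool y) -> total units in axes after turning, and roll units
import sys;from h import *
x,y,z,a=map(float,sys.argv[1:]);s=env.observe();R=np.array(s["tool_rot"]);p=np.array(s["position"])
c=np.degrees(np.arctan2(R[1,1],R[0,1]));d=(a-c+180)%360-180;a=np.radians(a)
Y=np.array([np.cos(a),np.sin(a),0]);Z=np.array([0,0,-1.]);X=np.cross(Y,Z);e=np.array([x,y,z])-p
print("t",s["time_s"],"pos",p.round(4),"yaw",c.round(2),"roll units",round(-d/5,2),"after-turn units",(np.array([X@e,Y@e,Z@e])/.04).round(3),"grip",s["grip_width"],s["gripper_force"],"F",np.round(s["ft_force"],1),"q6",s["q"][5])
E
python3 -m jog '[{"roll":-1,"linear":[0,0,0]},{"roll":-1,"linear":[0,0,0]},{"roll":-1,"linear":[0,0,0]},{"roll":-1,"linear":[0,0,0]},{"roll":-1,"linear":[0,0,0]},{"roll":-1,"linear":[0,0,0]},{"roll":-1,"linear":[0,0,0]},{"roll":-0.6,"linear":[0,0,0]}]' 0.2 40
python3 go.py .5117 .0504 .15 102.3
```

```text
time_s: 0.77
position: [0.2375, 0.4959, 0.231]
tool_rot: [[-0.976, -0.219, -0.001], [-0.219, 0.976, -0.001], [0.001, -0.001, -1.0]]
ft_force: [-0.2, -0.4, -0.4]
grip_width: 0.0516
gripper_force: 0.0
t 0.7667 pos [0.2375 0.4959 0.231 ] yaw 102.66 roll units 0.07 after-turn units [ -4.325 -12.341   2.024] grip 0.0515698214190981 0.0 F [-0.2 -0.4 -0.4] q6 -50.590709428618645
```

```bash
python3 -m jog '[{"roll":0.07,"linear":[-0.35,-0.95,0]},{"roll":0,"linear":[-0.35,-0.95,0]},{"roll":0,"linear":[-0.35,-0.95,0]},{"roll":0,"linear":[-0.35,-0.95,0]},{"roll":0,"linear":[-0.35,-0.95,0]},{"roll":0,"linear":[-0.35,-0.95,0]},{"roll":0,"linear":[-0.35,-0.95,0]},{"roll":0,"linear":[-0.35,-0.95,0]},{"roll":0,"linear":[-0.35,-0.95,0]},{"roll":0,"linear":[-0.35,-0.95,0]},{"roll":0,"linear":[-0.35,-0.95,0.2]},{"roll":0,"linear":[-0.35,-0.95,0.2]}]' 
python3 -m jog '[{"roll":0,"linear":[-0.1,-0.9,0.4]},{"linear":[0,0,0.5],"roll":0},{"linear":[0,0,0.5],"roll":0},{"linear":[0,0,0],"roll":0},{"linear":[0,0,0],"roll":0},{"linear":[0,0,0],"roll":0}]' >/dev/null
python3 go.py .5117 .0504 .033 102.3
```

```text
time_s: 1.77
position: [0.4981, 0.0833, 0.2153]
tool_rot: [[-0.978, -0.209, 0.001], [-0.209, 0.978, 0.0], [-0.001, -0.0, -1.0]]
ft_force: [1.8, 0.3, 0.1]
grip_width: 0.0514
gripper_force: 0.0
t 2.2667 pos [0.5092 0.0512 0.1604] yaw 102.09 roll units -0.04 after-turn units [-0.058 -0.032  3.184] grip 0.051156994170111256 0.0 F [ 0.2 -0.5  0.6] q6 -109.62365317776641
```

```bash
python3 -m jog '[{"roll":-0.04,"linear":[-0.06,-0.03,0.7]},{"roll":0,"linear":[0,0,0.8]},{"roll":0,"linear":[0,0,0.8]},{"roll":0,"linear":[0,0,0.6]},{"roll":0,"linear":[0,0,0.28]},{"roll":0,"linear":[0,0,0]},{"roll":0,"linear":[0,0,0]}]' 
python3 -m jog '[{"roll":0,"linear":[0,0,0]},{"roll":0,"linear":[0,0,0]},{"roll":0,"linear":[0,0,0]},{"roll":0,"linear":[0,0,0]},{"roll":0,"linear":[0,0,0]},{"roll":0,"linear":[0,0,0]},{"roll":0,"linear":[0,0,0]},{"roll":0,"linear":[0,0,0]}]' -1 40
python3 go.py .5117 .0504 .033 102.3
```

```text
time_s: 2.85
position: [0.5121, 0.0505, 0.0331]
tool_rot: [[-0.977, -0.213, 0.001], [-0.213, 0.977, -0.0], [-0.001, -0.001, -1.0]]
ft_force: [-0.1, 0.7, 0.4]
grip_width: 0.0512
gripper_force: 0.0
time_s: 3.52
position: [0.5124, 0.0494, 0.0336]
tool_rot: [[-0.977, -0.212, 0.003], [-0.212, 0.977, -0.002], [-0.003, -0.002, -1.0]]
ft_force: [-0.7, -4.9, 6.0]
grip_width: 0.0171
gripper_force: 39.0
t 3.5167 pos [0.5124 0.0494 0.0336] yaw 102.26 roll units -0.01 after-turn units [0.011 0.028 0.014] grip 0.01713295085222293 38.98607056355104 F [-0.7 -4.9  6. ] q6 -109.85961903054975
```

```bash
python3 -m jog '[{"roll":0,"linear":[0.15,0,0]},{"roll":0,"linear":[0.2,0,0]},{"roll":0,"linear":[0.2,0,0]},{"roll":0,"linear":[0.13,0,0]},{"roll":0,"linear":[0,0,0]},{"roll":0,"linear":[0,0,0]},{"roll":0,"linear":[0,0,0]}]' 
cat > ptr.py <<'E'
from h import *
ims=[optics.get_image("top") for _ in range(3)]
im=np.mean(ims,0).astype(np.uint8)[:,:,::-1].copy();cv2.imwrite("pics/last.png",im);np.save("pics/last.npy",np.mean(ims,0))
h=cv2.cvtColor(im,cv2.COLOR_BGR2HSV).astype(int);ux=np.array([.977,.2134]);P={}
b=np.mean(ims,0)[195:240,245:290];r,g,bl=b[...,0],b[...,1],b[...,2]
wy=np.clip(np.minimum(r,g)-bl-35,0,None);wy[np.abs(r-g)>.5*r]=0
wr=np.clip(r-np.maximum(g,bl)*1-40,0,None);wr[g>.55*r]=0
for n,w in(("yel",wy),("red",wr)):
    v,u=np.indices(w.shape);c=[(w*u).sum()/w.sum()+245,(w*v).sum()/w.sum()+195]
    P[n]=atz("top",[c],.026 if n=="yel" else .028)[0];print(n,np.round(c,2),P[n].round(4),(w>0).sum())
print("pointer-index x",((P["yel"]-P["red"])[:2]@ux).round(4))
E
python3 ptr.py; python3 - <<'E'
import cv2,numpy as np
i=cv2.imread("pics/last.png");a=cv2.convertScaleAbs(cv2.resize(i[185:240,245:295],None,fx=10,fy=10,interpolation=cv2.INTER_CUBIC),alpha=1.4)
cv2.imwrite("pics/p1.png",a)
E
```

```text
time_s: 4.1
position: [0.4863, 0.0438, 0.0336]
tool_rot: [[-0.977, -0.212, 0.004], [-0.212, 0.977, -0.001], [-0.004, -0.002, -1.0]]
ft_force: [1.3, -4.8, 8.4]
grip_width: 0.017
gripper_force: 40.2
yel [nan nan] [nan nan nan] 0
red [nan nan] [nan nan nan] 0
pointer-index x nanptr.py:9: RuntimeWarning: invalid value encountered in scalar divide
  v,u=np.indices(w.shape);c=[(w*u).sum()/w.sum()+245,(w*v).sum()/w.sum()+195]
```

View pics/p1.png

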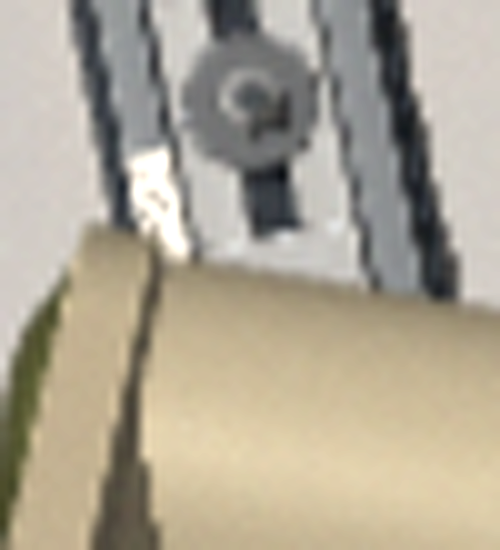

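The arm hides the pointer, but the slot has moved about 27 mm past the washer at (270,195). I'll let go and move towards the tray to look.

```bash
python3 -m jog '[{"roll":0,"linear":[0,0,0]},{"roll":0,"linear":[0,0,0]},{"roll":0,"linear":[0,0,0]},{"roll":0,"linear":[0,0,0]},{"roll":0,"linear":[0,0,-0.4]},{"roll":0,"linear":[0,0,-0.8]},{"roll":0,"linear":[0,0,-0.9]},{"roll":0,"linear":[0,0,-0.9]},{"roll":0,"linear":[0,-0.8,0]},{"roll":0,"linear":[0,-0.9,0]},{"roll":0,"linear":[0,-0.9,0]},{"roll":0,"linear":[0,-0.9,0]}]' 0.2
python3 -m jog '[{"roll":0,"linear":[0,-0.9,0]},{"roll":0,"linear":[0,-0.9,0]},{"roll":0,"linear":[0,-0.9,0]},{"roll":0,"linear":[0,0,0]},{"roll":0,"linear":[0,0,0]},{"roll":0,"linear":[0,0,0]}]' >/dev/null
python3 ptr.py; python3 go.py .5325 -.2472 .11 86.4; python3 - <<'E'
import cv2,numpy as np
i=np.load("pics/last.npy")[:,:,::-1]
z=lambda a,f:np.clip(cv2.resize(a,None,fx=f,fy=f,interpolation=cv2.INTER_CUBIC)*1.4,0,255).astype(np.uint8)
A=np.zeros((560,800,3),np.uint8);a=z(i[185:240,245:290],10);A[:550,:450]=a;b=z(i[187:205,262:280],16);A[:288,460:748]=b[:288,:288];b=z(i[142:159,262:281],16);A[288:560,460:764]=b
cv2.imwrite("pics/p2.png",A)
E
```

```text
time_s: 5.25
position: [0.5144, -0.0936, 0.1523]
tool_rot: [[-0.977, -0.213, -0.0], [-0.213, 0.977, 0.0], [0.0, 0.0, -1.0]]
ft_force: [0.6, 0.5, 0.5]
grip_width: 0.0509
gripper_force: 0.0
yel [264.23 215.57] [0.5339 0.0831 0.026 ] 16
red [259.49 216.71] [0.5304 0.0964 0.028 ] 13
pointer-index x 0.0006
t 5.9 pos [ 0.5373 -0.1966  0.1523] yaw 102.34 roll units 3.19 after-turn units [ 0.04  -1.269  1.056] grip 0.051259669582798886 0.0 F [0.4 0.2 0.1] q6 -134.29376402041947
```

View pics/p2.png

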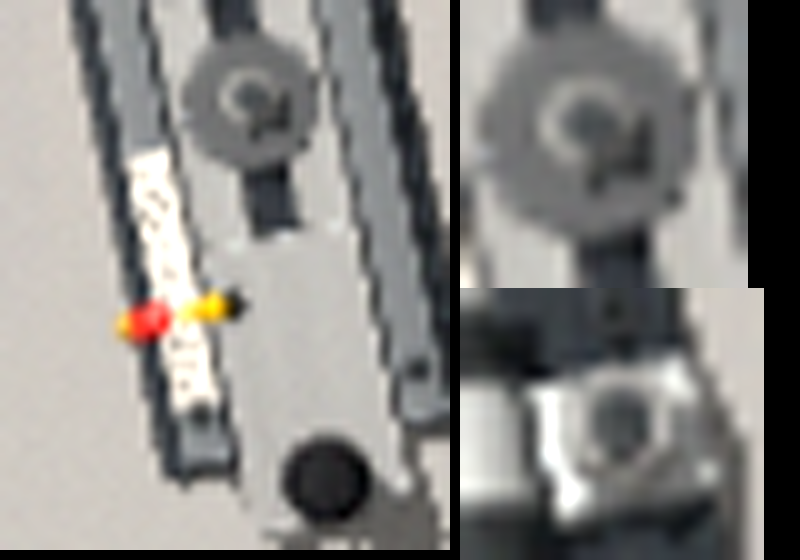

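The pointer stands level with the red index (yellow tip at (264,216), red at (259,217), a difference of about 0.6 mm). The lock nut measures about 5.6 px, so about 16 mm, against the larger rear nut. Blue goes first, because a wrong smallest socket simply won't seat.

```bash
python3 -m jog '[{"roll":1,"linear":[0,0,0]},{"roll":1,"linear":[0,0,0]},{"roll":1,"linear":[0,0,0]},{"roll":1,"linear":[0,0,0]},{"roll":1,"linear":[0,0,0]},{"roll":1,"linear":[0,0,0]},{"roll":1,"linear":[0,0,0]},{"roll":1,"linear":[0,0,0]},{"roll":1,"linear":[0,0,0]},{"roll":1,"linear":[0,0,0]},{"roll":1,"linear":[0,0,0]},{"roll":1,"linear":[0,0,0]}]' >/dev/null
python3 -m jog '[{"roll":1,"linear":[0,0,0]},{"roll":1,"linear":[0,0,0]},{"roll":1,"linear":[0,0,0]},{"roll":1,"linear":[0,0,0]},{"roll":1,"linear":[0,0,0]},{"roll":1,"linear":[0,0,0]},{"roll":1,"linear":[0,0,0]},{"roll":1,"linear":[0,0,0]},{"roll":1,"linear":[0,0,0]},{"roll":0.2,"linear":[0,0,0]},{"roll":0,"linear":[0,0,0]},{"roll":0,"linear":[0,0,0]}]' >/dev/null
python3 go.py .5325 -.2472 .043 -3.6
```

```text
t 7.9 pos [ 0.5374 -0.1974  0.1523] yaw -3.58 roll units 0.0 after-turn units [-1.25  -0.045  2.732] grip 0.05115404865213364 0.0 F [ 0.1 -1.   0.2] q6 -28.43506864300283
```

```bash
python3 -m jog '[{"roll":0,"linear":[-0.65,-0.02,0]},{"roll":0,"linear":[-0.6,-0.025,0]},{"roll":0,"linear":[0,0,0.5]},{"roll":0,"linear":[0,0,0.7]},{"roll":0,"linear":[0,0,0.7]},{"roll":0,"linear":[0,0,0.5]},{"roll":0,"linear":[0,0,0.33]},{"roll":0,"linear":[0,0,0]},{"roll":0,"linear":[0,0,0]}]' 
python3 -m jog '[{"roll":0,"linear":[0,0,0]},{"roll":0,"linear":[0,0,0]},{"roll":0,"linear":[0,0,0]},{"roll":0,"linear":[0,0,0]},{"roll":0,"linear":[0,0,0]},{"roll":0,"linear":[0,0,0]},{"roll":0,"linear":[0,0,0]},{"roll":0,"linear":[0,0,0]}]' -1 40
python3 go.py .5325 -.2472 .043 -3.6
```

```text
time_s: 8.65
position: [0.5323, -0.2475, 0.0429]
tool_rot: [[0.064, 0.998, -0.001], [0.998, -0.064, 0.0], [0.0, -0.001, -1.0]]
ft_force: [-0.4, -0.4, 0.4]
grip_width: 0.0511
gripper_force: 0.0
time_s: 9.32
position: [0.5328, -0.2479, 0.044]
tool_rot: [[0.065, 0.998, 0.002], [0.998, -0.065, -0.001], [-0.001, 0.002, -1.0]]
ft_force: [-0.0, 1.1, 6.5]
grip_width: 0.0153
gripper_force: 41.7
t 9.3167 pos [ 0.5328 -0.2479  0.044 ] yaw -3.74 roll units -0.03 after-turn units [ 0.018 -0.008  0.026] grip 0.015262928897134919 41.67571306228638 F [-0.   1.1  6.5] q6 -32.75299934727904
```

```bash
python3 -m jog '[{"roll":0,"linear":[0,0,-0.3]},{"roll":0,"linear":[0,0,-0.6]},{"roll":0,"linear":[0,0,-0.7]},{"roll":0,"linear":[0,0,-0.6]},{"roll":0,"linear":[0.7,0,0]},{"roll":0,"linear":[0.9,0.2,0]},{"roll":0,"linear":[0.9,0.3,0]},{"roll":0,"linear":[0.9,0.3,0]},{"roll":0,"linear":[0.9,0.2,0]},{"roll":0,"linear":[0.9,0.2,0]},{"roll":0,"linear":[0.9,0.2,0]},{"roll":0,"linear":[0.9,0.2,0]}]'  - 50
python3 -m jog '[{"roll":0,"linear":[0.6,0.2,0]},{"roll":0,"linear":[0.1,0.1,0]},{"roll":0,"linear":[0,0,0]},{"roll":0,"linear":[0,0,0]}]' >/dev/null
python3 go.py .5942 .0676 .07 -3.7
```

```text
time_s: 10.32
position: [0.6146, 0.0294, 0.131]
tool_rot: [[0.065, 0.998, -0.0], [0.998, -0.065, -0.0], [-0.0, -0.0, -1.0]]
ft_force: [1.1, 0.2, -1.8]
grip_width: 0.0149
gripper_force: 48.9
t 10.65 pos [0.6281 0.0541 0.1307] yaw -3.74 roll units -0.01 after-turn units [ 0.282 -0.868  1.517] grip 0.015091946965402806 48.931918144226074 F [-0.1 -0.8 -1.9] q6 -2.0579607380189797
```

```bash
python3 -m jog '[{"roll":0,"linear":[0.14,-0.43,0.2]},{"roll":0,"linear":[0.14,-0.44,0.4]},{"roll":0,"linear":[0,0,0.4]},{"roll":0,"linear":[0,0,0.3]},{"roll":0,"linear":[0,0,0.16]},{"roll":0,"linear":[0,0,0]},{"roll":0,"linear":[0,0,0]},{"roll":0,"linear":[0,0,0]}]'
python3 -m jog '[{"roll":0,"linear":[0,0,0.06]},{"roll":0,"linear":[0,0,0.06]},{"roll":0,"linear":[0,0,0.06]},{"roll":0,"linear":[0,0,0.06]},{"roll":0,"linear":[0,0,0]}]'
```

```text
time_s: 11.32
position: [0.5948, 0.0675, 0.0734]
tool_rot: [[0.066, 0.998, 0.001], [0.998, -0.066, -0.0], [-0.0, 0.001, -1.0]]
ft_force: [-0.8, 0.5, -0.8]
grip_width: 0.015
gripper_force: 49.1
time_s: 11.73
position: [0.5944, 0.068, 0.0639]
tool_rot: [[0.065, 0.998, 0.001], [0.998, -0.065, -0.001], [-0.0, 0.001, -1.0]]
ft_force: [-3.5, -1.1, 9.0]
grip_width: 0.015
gripper_force: 50.5
```

```bash
python3 -m jog '[{"roll":-0.6,"linear":[0,0,0]},{"roll":-0.6,"linear":[0,0,0.02]},{"roll":-0.6,"linear":[0,0,0]},{"roll":-0.6,"linear":[0,0,0]},{"roll":0,"linear":[0,0,0]}]'
python3 -m jog '[{"roll":-0.6,"linear":[0,0,0]},{"roll":-0.6,"linear":[0,0,0]},{"roll":-0.6,"linear":[0,0,0]},{"roll":-0.6,"linear":[0,0,0]},{"roll":0,"linear":[0,0,0]}]'
python3 go.py .5942 .0676 .0555 -3.7; python3 -c "
from h import *;s=env.observe();print(s['wrist_torque'])"
```

```text
time_s: 12.15
position: [0.5935, 0.0679, 0.0617]
tool_rot: [[-0.146, 0.989, -0.002], [0.989, 0.145, -0.0], [-0.0, -0.002, -1.0]]
ft_force: [-3.1, -1.5, 0.2]
grip_width: 0.015
gripper_force: 49.3
time_s: 12.57
position: [0.5935, 0.0681, 0.0617]
tool_rot: [[-0.346, 0.938, -0.002], [0.938, 0.346, -0.0], [0.001, -0.002, -1.0]]
ft_force: [-3.6, -1.6, -1.5]
grip_width: 0.015
gripper_force: 49.2
t 12.5667 pos [0.5935 0.0681 0.0617] yaw 20.27 roll units 4.79 after-turn units [-0.011  0.018  0.155] grip 0.014978521670710575 49.16487514972687 F [-3.6 -1.6 -1.5] q6 -25.05149588506864
[-0.27493028  0.77830732 -0.06494161]
```

```bash
python3 -m jog '[{"roll":0,"linear":[0,0,0.05]},{"roll":0,"linear":[0,0,0.05]},{"roll":0,"linear":[0,0,0.04]},{"roll":0,"linear":[0,0,0.03]},{"roll":0,"linear":[0,0,0]}]'; python3 -c "
from h import *;s=env.observe();print(s['wrist_torque'])"
```

```text
time_s: 12.98
position: [0.5936, 0.068, 0.0556]
tool_rot: [[-0.344, 0.939, -0.002], [0.939, 0.344, -0.0], [0.0, -0.002, -1.0]]
ft_force: [-6.9, -2.4, 5.9]
grip_width: 0.0152
gripper_force: 50.1
[-0.42788297  1.37213705 -0.0754504 ]
```

The socket has dropped to TCP z 0.0556, which is the predicted seated height. I'll relieve the side load, then turn clockwise.

```bash
python3 -m jog '[{"roll":0,"linear":[0.01,-0.025,0.02]},{"roll":0,"linear":[0,0,0]},{"roll":0.6,"linear":[0,0,0]},{"roll":0.6,"linear":[0,0,0]},{"roll":0.6,"linear":[0,0,0]},{"roll":0.6,"linear":[0,0,0]},{"roll":0.6,"linear":[0,0,0]},{"roll":0.6,"linear":[0,0,0]},{"roll":0,"linear":[0,0,0]}]' - 80; python3 -c "
from h import *;s=env.observe();print(s['wrist_torque'])"
```

```text
time_s: 13.73
position: [0.5933, 0.0677, 0.0557]
tool_rot: [[-0.034, 0.999, 0.001], [0.999, 0.034, -0.001], [-0.001, 0.001, -1.0]]
ft_force: [-5.5, -4.2, 9.6]
grip_width: 0.0147
gripper_force: 78.7
[-0.55989696  1.18489935 -0.01758571]
```

```bash
python3 -m jog '[{"roll":0.6,"linear":[0,0,0]},{"roll":0.6,"linear":[0,0,0]},{"roll":0.6,"linear":[0,0,0]},{"roll":0.6,"linear":[0,0,0]},{"roll":0.6,"linear":[0,0,0]},{"roll":0,"linear":[0,0,0]}]'; python3 -c "
from h import *;s=env.observe();print(s['wrist_torque'],s['q'][5])
im=optics.get_image('scene');cv2.imwrite('pics/s3.png',im[:,:,::-1]);cv2.imwrite('pics/s3c.png',cv2.convertScaleAbs(cv2.resize(im[180:250,245:335,::-1],None,fx=8,fy=8,interpolation=cv2.INTER_CUBIC),alpha=1.4))"
```

```text
time_s: 14.23
position: [0.5935, 0.0677, 0.0557]
tool_rot: [[0.226, 0.974, 0.001], [0.974, -0.226, -0.001], [-0.001, 0.002, -1.0]]
ft_force: [-5.7, -3.3, 8.7]
grip_width: 0.0143
gripper_force: 78.7
[-0.62851738  1.00062722  0.08584369] 8.26206089331166
```

View pics/s3c.png

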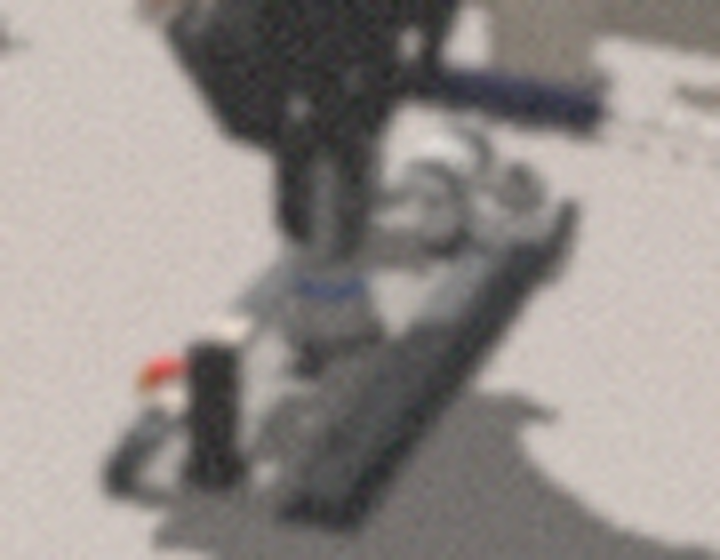

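The blue-ringed socket is down at the washer (ring at about (286,216) in scene), and the nut's torque is felt. I'll turn about 39° more.

```bash
python3 -m jog '[{"roll":0.65,"linear":[0,0,0]},{"roll":0.65,"linear":[0,0,0]},{"roll":0.65,"linear":[0,0,0]},{"roll":0.65,"linear":[0,0,0]},{"roll":0.65,"linear":[0,0,0]},{"roll":0.65,"linear":[0,0,0]},{"roll":0.65,"linear":[0,0,0]},{"roll":0.65,"linear":[0,0,0]},{"roll":0.65,"linear":[0,0,0]},{"roll":0.65,"linear":[0,0,0]},{"roll":0.65,"linear":[0,0,0]},{"roll":0.65,"linear":[0,0,0]}]'
python3 -m jog '[{"roll":0,"linear":[0,0,0]},{"roll":0,"linear":[0,0,0]},{"roll":0,"linear":[0,0,0]}]'>/dev/null
python3 go.py .5942 .0676 .0555 -50; python3 -c "
from h import *;s=env.observe();print(s['wrist_torque'],s['q'][5])";python3 ptr.py; python3 - <<'E'
from h import *
i=optics.get_image('scene')[:,:,::-1];z=lambda a,f:cv2.convertScaleAbs(cv2.resize(a,None,fx=f,fy=f,interpolation=cv2.INTER_CUBIC),alpha=1.4)
A=np.zeros((600,800,3),np.uint8);a=z(i[190:255,255:325],6);A[:390,:420]=a;t=cv2.imread("pics/last.png")
b=z(t[195:240,245:300],6);A[:270,440:770]=b;b=z(t[195:240,340:420],4.5);A[390:592,:360]=b[:202];b=z(i[230:285,345:430],4.5);A[280:280+b.shape[0],425:425+b.shape[1]]=b[:, :375]
cv2.imwrite("pics/f.png",A)
E
```

```text
time_s: 15.28
position: [0.594, 0.0674, 0.0557]
tool_rot: [[0.788, 0.615, 0.002], [0.615, -0.788, -0.002], [0.001, 0.003, -1.0]]
ft_force: [-2.9, -5.2, 6.6]
grip_width: 0.0148
gripper_force: 78.6
t 15.5333 pos [0.594  0.0673 0.0557] yaw -51.9 roll units -0.38 after-turn units [ 0.008 -0.002  0.005] grip 0.014799902131705444 78.60289692878723 F [-4.2 -4.1  6.7] q6 47.11046333341976
[-0.93659005  0.69873806  0.07216755] 47.11046333341976
yel [nan nan] [nan nan nan] 0
red [nan nan] [nan nan nan] 0
pointer-index x nanptr.py:9: RuntimeWarning: invalid value encountered in scalar divide
  v,u=np.indices(w.shape);c=[(w*u).sum()/w.sum()+245,(w*v).sum()/w.sum()+195]
```

View pics/f.png

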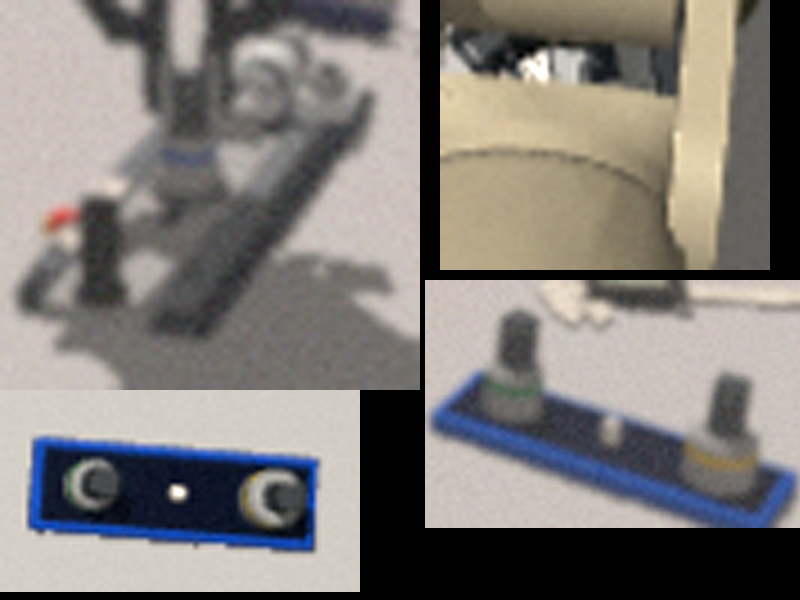

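Both other sockets stand upright on their pins, the middle pin is empty, and blue is seated on the nut. Contact bounds put the nut turn at 0.7–1.05 rad. The arm hides the pointer from above, so I'll check the knob's shift by template match against the picture taken before the final turn, and against where it was let go.

```bash
python3 - <<'E'
from h import *
a=cv2.imread("pics/s3.png");b=optics.get_image("scene")[:,:,::-1].copy();cv2.imwrite("pics/s4.png",b)
def m(y0,y1,x0,x1):
    r=cv2.matchTemplate(cv2.resize(b[y0-5:y1+5,x0-5:x1+5],None,fx=8,fy=8,interpolation=3),cv2.resize(a[y0:y1,x0:x1],None,fx=8,fy=8,interpolation=3),cv2.TM_CCOEFF_NORMED)
    _,v,_,p=cv2.minMaxLoc(r);print(v,(np.array(p)-40)/8)
m(220,243,266,277);m(222,231,260,270)
P=np.array([[.4863,.0448,.066],[.4863,.0448,.024]]);print(proj("scene",P),proj("scene",P-[.004,.0009,0]))
h=cv2.cvtColor(b,cv2.COLOR_BGR2GRAY);print(h[218:230,266:280])
E
```

```text
0.9568976163864136 [0. 0.]
0.9956371784210205 [0. 0.]
[[271.21256288 223.15871758]
 [271.54328464 237.51901104]] [[270.62870905 223.8405623 ]
 [270.9710219  238.23619375]]
[[138 139 140 139 144 143 138 125 111 102  97  89  86  83]
 [138 139 141 141 142 142 137 135 126 120 108  93  86  88]
 [138 140 139 141 140 145 148 154 148 139 114  95  92  92]
 [141 139 135 133 136 134 142 155 150 134 107  96 104 102]
 [140 135 125 109 103 105 110 123 124 113 101 114 119 112]
 [135 127 104  75  69  62  73  81  87  95 109 124 124 123]
 [125 117  87  56  44  43  41  50  70  97 115 121 122 119]
 [103  94  72  50  35  39  36  47  68  94 112 109 100  95]
 [ 86  82  66  48  38  37  44  41  61  87  97  89  83  75]
 [103 103  72  43  34  40  37  39  49  70  85  81  73  71]
 [126 117  81  49  38  36  39  34  49  59  70  70  72  77]
 [146 132  90  54  33  38  40  38  46  60  70  73  76  73]]
```

```bash
python3 -c "
from rig import env;s=env.observe();print(s['gripper_force'],s['position']);print(env.close_job())"
```

```text
78.6028254032135 [0.59397645 0.0673339  0.05565955]
the job is handed in; nothing more can be done
None
```

I handed the job in, with no verdict returned: the pointer was about 0.6 mm from the red index when last seen, the blue socket is seated on the lock nut and still gripped, and the nut is turned clockwise an estimated 0.7–1.05 rad; the arm hid the pointer during the turn, but the knob had not moved in the images.

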